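# Clamp the pistol torch and test its trigger

### The job

A grey pistol-grip torch lies on its side in a repair cradle. First clear the lidded tin of washers from beside its trigger: keep it upright and set it gently, standing flat, in the open wooden tray; then tighten the cradle's wing nut clockwise (seen from above) until it stops, and only after that squeeze the trigger fully against the grip, hold it for about a second and let it spring back. Do not work the trigger while the nut is loose, and leave the other things on the counter where they are.

Things in the scene. Friction and masses are not known exactly. Their poses are not given: they have to be found in the camera images.
- cradle: Fixed plywood plate 240 (x) x 270 (y) x 10 mm carrying the grey torch on its side. Origin at counter level; plate spans x -130..110, y -135..135 mm. x points away from the robot at yaw 0, z up. The torch's fixed grip runs along x, towards the robot: x -125..20, y -42..-18, z 40..70 mm. The black trigger is on the grip's +y side.
- barrel_mid (a point): Middle of the torch barrel, at (50, 0, 55) mm in the cradle's frame, axes as the cradle's. The barrel, 52 mm diameter, runs along y from -85 to 75 mm; its head, 76 mm diameter (top 93 mm above the counter), from y 75 to 125 mm. A steel strap over it (top at 89 mm) carries the wing nut.
- grip_mid (a point): Middle of the torch's fixed grip, at (-70, -30, 55) mm in the cradle's frame, axes as the cradle's; the grip is 24 mm wide (y), 30 mm high (z).
- trigger_pad (a point): Point on the trigger's outer (+y) face, 70 mm from its upright hinge (at (0, -10) mm in the cradle's frame), 55 mm above the counter; moves with it. Black bar 89 mm long, 12 thick, z 42..68 mm. Fully squeezed it is parallel to the grip, outer face at cradle y = -4 mm (grip plus trigger 38 mm wide); released it splays 0.22 rad (54 mm wide here).
- trigger (a joint): Trigger angle in rad: 0 released (sprung), 0.22 fully squeezed against its stop; full squeeze takes about 7 N at the pad point.
- nut_grip (a point): Centre of the steel wing nut's wings, on its upright axis, 112 mm above the counter, at (50, 20) mm in the cradle's frame. The wings form one upright bar 66 mm long along this point's x axis, 12 mm thick (y), from 98 to 124 mm above the counter; the point turns with the nut.
- wing_nut (a joint): Turn of the wing nut in rad, growing clockwise seen from above: starts between 0 and 0.9, stops tight at 2.4. It stays where it is left. At 0 the wings lie along the cradle's x axis.
- tin: Closed round bare-metal tin of washers, 60 mm diameter (lid, the top 15 mm, 64 mm), 56 mm high, 0.2 to 0.4 kg, standing on the cradle plate beside the trigger. Origin at the centre of its underside, z up.
- tray: Open square wooden tray, 130 x 130 mm outside, 28 mm high, walls and floor 5 mm thick, fixed, empty. Origin at the centre of its underside, z up. It stands to the left or the right of the cradle; a round steel spice box (140 mm diameter, 78 mm high, fixed) stands on the other side.
- screwdriver: Bystander: screwdriver 190 mm long, lying on the cradle plate behind the grip (-y side), along its own x axis.
- tongs: Bystander: steel tongs about 180 mm long, 14 mm high, lying in front of the robot.
- jar: Bystander: lidded glass jar, 60 mm diameter, 110 mm high. Origin at the centre of its underside.
- mug: Bystander: white mug, 76 mm diameter, 85 mm high. Origin at the centre of its underside.
- bottle: Bystander: steel bottle, 68 mm diameter, 200 mm high. Origin at the centre of its underside.
- tumbler: Bystander: steel tumbler, 72 mm diameter, 110 mm high. Origin at the centre of its underside.

How it is judged:
By the outcome, as a careful person would: the job done as asked, in the order asked, and still so for the second after the job is handed in, with the robot touching nothing.
It also fails if it takes over 72 s, if anything falls off the work surface, if the arm or the gripper's body presses on something with over 40 N, if the wrist force passes 120 N, or if a joint passes its speed limit or range.

### The arm

A 6-joint arm with a two-finger parallel gripper is mounted at the origin on the work surface. World frame = base frame: x ahead of the robot, y to its left, z up, the work surface at z = 0. Lengths are in m, angles in rad, forces in N, time in s.
With the tool pointing down it reaches from about 0.225 to 0.875 m from the base axis. Payload 3.4 kg.
Tool frame: the origin (TCP) lies midway between the tips of the shut fingers; the grasp point (between the pads) lies 19 mm behind it; z points along the fingers, y is the line along which they close (so a half turn about z gives the same grasp; the last joint's range is limited). The gripper opens to 85 mm and grips with 20 to 120 N. Pads are 22 mm wide; open, the fingers measure 114 mm over their backs; the gripper's body (76 mm by 85 mm) begins 54 mm behind the grasp point. The pads swing forward as they close: fully open they stand 13 mm farther back than shut.
Start: joints at [-1.338, 0.276, 1.505, -0, 1.361, -0.121], TCP at [0.199, -0.539, 0.231] pointing down, gripper open.
Joint ranges: [-2.89, 2.89], [-0.75, 2.08], [0.22, 2.7], [-1.18, 4.32], [0.11, 2.71], [-2.7, 2.7]. Speed limits (rad/s): [2.57, 2.57, 3.14, 3.14, 3.14, 3.14].

### API

Orientations are given as a unit quaternion [x, y, z, w].
In Python, from bench import sensors, viewer, ticket gives the robot as it stands.
- The arm moves only by the tool carry_out, never from a script. Its argument "commands" is a list of rows, each an object of numbers: "dx", "dy", "dz": the shift along the tool's x, y, z in mm; "wx", "wy", "wz": the turn, a rotation vector about the tool's x, y, z in degrees. A call has 1 to 20 rows; each row is the pose to reach, as a shift and turn from the pose commanded when the call began, along the tool's axes at that moment; what a row does not reach only later rows make up. A row lasts 1/8 s, in which the tool goes at most 62.5 mm and 10.7 degrees, less where a joint would pass 70% of its speed; a pose out of reach is approached as far as the arm can. A call with a gripper value outside its range is refused whole. "claw" is the opening, from -1 (shut) to 1 (fully open), so that 0 is half open, set as the call begins (left out, the last holds). The fingers move at their own pace and stop on an object; "newtons" is the grip in N (left out, the last holds). Time passes only in rows, so rows that repeat a pose let the fingers close. It gives the time, the measured TCP pose, the force, the opening and the grip force at its end, in the units of the state.
- sensors.observe(): the state, without advancing time (a new reading comes with each control period).
- viewer.capture(name): name is "scene" or "top" or "wrist"; returns the picture (480x640x3 uint8, blue, green, red); there is no depth.
- viewer.camera_info(name): a dict with "fovy" (degrees; the focal length in pixels is half the picture's height over the tangent of half this angle, whatever the lens; pixels are square), "cx", "cy" (the principal point, pixels), "dist" ([k1, k2, p1, p2, k3] as OpenCV has them; the pictures are not rectified), "R" (3x3) and "t" (3): a world point X has camera coordinates R X + t. Camera axes: x right, y down, z forward; pixel columns grow to the right and rows downward; lengths in m; the calibration is good to about 2 mm. A picture is of the moment at which its call begins: read the wrist's pose just before it. camera_info takes no time and is no camera call; for the wrist camera it gives the pose at the moment of the call.
- ticket.job_done(): hands the job in; it is judged then, once.
The state is a dict: "time_s": time; "joints": joint angles; "dq": joint speeds; "effort": joint torques, N m; "eef_pos": TCP position; "tool_rot": TCP orientation; "force": force on the tool from outside, world axes, zero at the start; "moment": the same for the moment, N m; "opening": opening from 0.0 (shut) to 1.0 (fully open); "finger_force": force on a finger pad.
Only numpy, scipy, OpenCV 4.12 (cv2) and the standard library are available. Lean on these libraries where they do the work, as an engineer would, in place of code of your own. Each camera call takes 0.05 s, during which the arm holds its last target. There are 200 camera calls.

## Working session

There is one attempt and no reset: what is moved stays moved. The work goes in short steps, Python scripts to look and compute and a tool call to move; the robot and the scene stay as the last step left them, time stands still between calls to the robot, and variables do not carry over. Pictures are saved under pics/ and viewed, at most 10 in all, crops included, and the job is handed in when it is done.

Besides the shell and the picture viewer there is one more tool, called as name(argument=value, ...) on one line, values as JSON. carry_out: Moves the arm, as the interface text tells. Its arguments: {"type":"object","properties":{"commands":{"type":"array","items":{"type":"object","properties":{"dx":{"type":"number"},"dy":{"type":"number"},"dz":{"type":"number"},"wx":{"type":"number"},"wy":{"type":"number"},"wz":{"type":"number"}}}},"claw":{"type":"number"},"newtons":{"type":"number"}},"required":["commands"]}

```bash
ls; mkdir -p pics; python3 - <<'E'
from bench import sensors, viewer
import cv2
print(sensors.observe())
for n in("scene","top"):
    i=viewer.camera_info(n);print(n,i)
    cv2.imwrite(f"pics/{n}0.png",viewer.capture(n))
E
```

```text
pics
{'time_s': 0.0, 'joints': array([-1.33801006e+00,  2.76597418e-01,  1.50616936e+00, -1.88493142e-05,
        1.36067752e+00, -1.21033083e-01]), 'dq': array([-1.67182319e-03, -8.45852554e-05, -3.24142300e-04,  5.81026555e-04,
       -1.06184892e-04, -2.26797874e-04]), 'effort': array([-5.68685173e-04, -4.16775405e+01, -2.45807165e+01, -1.78499517e-04,
        1.09986356e-02,  1.44139079e-05]), 'eef_pos': array([ 0.19907314, -0.53886423,  0.23042389]), 'tool_rot': array([ 9.84391484e-01,  1.75990196e-01, -6.09061913e-05, -9.23865287e-04]), 'force': array([-0.25575458,  0.02897352,  0.21912557]), 'moment': array([-0.02832082,  0.05666879, -0.01372339]), 'finger_force': 0.0, 'opening': 0.997239188852719}
scene {'fovy': 44.78444636161537, 'cx': 313.61950749332476, 'cy': 246.37184301968085, 'dist': array([-0.0336459,  0.       ,  0.       ,  0.       ,  0.       ]), 'R': array([[ 0.35062858,  0.93639452, -0.01499655],
       [ 0.77743558, -0.29996078, -0.55282679],
       [-0.52216235,  0.18217802, -0.83316124]]), 't': array([-0.21707113, -0.37015578,  1.59084851])}
top {'fovy': 46.76061415488162, 'cx': 320.35199321833136, 'cy': 226.47261326276038, 'dist': array([-0.04151835,  0.        ,  0.        ,  0.        ,  0.        ]), 'R': array([[ 0.02753163, -0.99952087,  0.0141436 ],
       [-0.98307427, -0.02963692, -0.18079444],
       [ 0.18112699, -0.00892664, -0.9834192 ]]), 't': array([-0.01667492,  0.5380666 ,  1.18577653])}
```

View pics/top0.png

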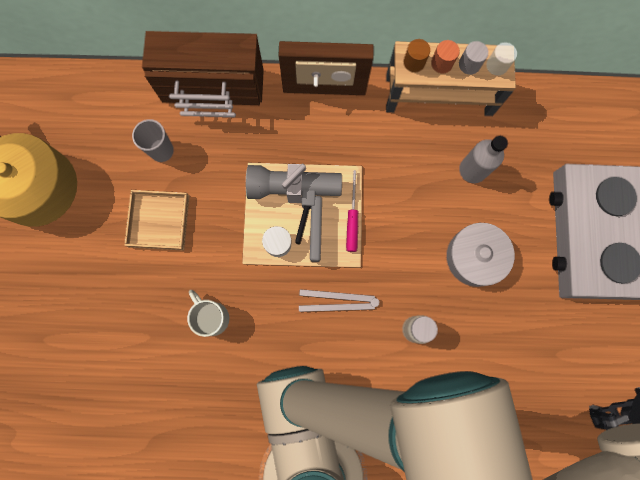

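View pics/scene0.png

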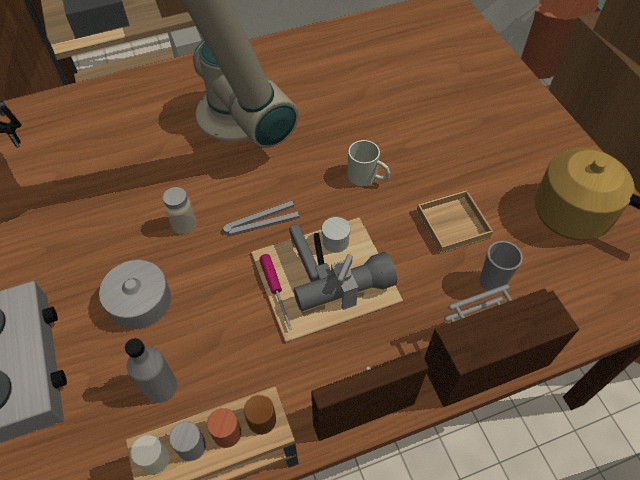

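The top view shows the plate (corners ≈(247,163), (362,167), (362,267), (243,265)), the tin at (277,240), the wing nut at (293,176) and the tray at (157,220). The scene view agrees: tin (336,230), tray (455,220).

```bash
cat > h.py <<'E'
import numpy as np, cv2
from bench import sensors, viewer
def ray(i,px):
    f=240/np.tan(np.radians(i["fovy"]/2))
    K=np.array([[f,0,i["cx"]],[0,f,i["cy"]],[0,0,1]])
    u=cv2.undistortPoints(np.array(px,float).reshape(-1,1,2),K,i["dist"])[:,0]
    R=i["R"];o=-R.T@i["t"]
    return o,np.c_[u,np.ones(len(u))]@R
def cast(i,px,z):
    o,d=ray(i,px); return o+d*((z-o[2])/d[:,2])[:,None]
def proj(i,X):
    f=240/np.tan(np.radians(i["fovy"]/2))
    K=np.array([[f,0,i["cx"]],[0,f,i["cy"]],[0,0,1]])
    return cv2.projectPoints(np.array(X,float).reshape(-1,1,3),cv2.Rodrigues(i["R"])[0],i["t"],K,i["dist"])[0][:,0]
E
python3 - <<'E'
from h import *
np.set_printoptions(precision=4,suppress=True)
t=viewer.camera_info("top")
print("plate",cast(t,[(247,163),(362,167),(362,267),(243,265)],.010))
print("tray",cast(t,[(131,191),(187,193),(186,250),(126,246)],.028))
print("tin",cast(t,[(277,240)],.066)); print("tin scene",cast(viewer.camera_info("scene"),[(336,227)],.066))
print("nut",cast(t,[(285,187),(303,167)],.124),cast(viewer.camera_info("scene"),[(340,277),(349,256)],.124))
a=cv2.imread("pics/top0.png")[140:290,110:390]; cv2.imwrite("pics/topc.png",cv2.resize(a,None,fx=2.8,fy=2.8,interpolation=cv2.INTER_CUBIC))
E
```

```text
plate [[ 0.6916  0.1745  0.01  ]
 [ 0.6903 -0.0953  0.01  ]
 [ 0.4549 -0.0986  0.01  ]
 [ 0.4516  0.1712  0.01  ]]
tray [[0.6117 0.4345 0.028 ]
 [0.6108 0.3056 0.028 ]
 [0.4795 0.2985 0.028 ]
 [0.4844 0.4344 0.028 ]]
tin [[0.5024 0.0927 0.066 ]]
tin scene [[0.5052 0.0966 0.066 ]]
nut [[0.6071 0.0766 0.124 ]
 [0.6522 0.04   0.124 ]] [[0.6587 0.0428 0.124 ]
 [0.6195 0.0783 0.124 ]]
```

View pics/topc.png

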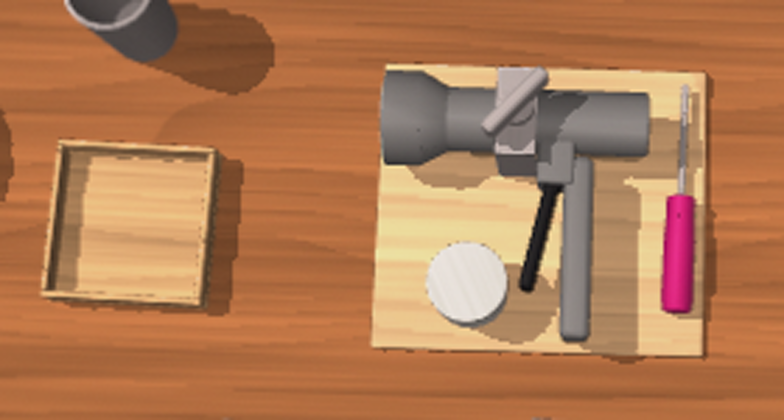

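The crop shows the tin beside the trigger, the nut wings about 40° clockwise of cradle x, and the empty tray on the left. Next I'll hover over the tin with the tool's y axis along world x.

```bash
cat >> h.py <<'E'
from scipy.spatial.transform import Rotation as Ro
def plan(pos,heading):
    "shift mm / turn deg in tool axes to reach TCP pos, pointing down, tool x at heading deg"
    s=sensors.observe();R=Ro.from_quat(s["tool_rot"])
    G=Ro.from_euler("z",heading,degrees=True)*Ro.from_euler("x",180,degrees=True)
    print("d",np.round(R.inv().apply(np.array(pos)-s["eef_pos"])*1000,1),"w",np.round((R.inv()*G).as_rotvec(degrees=True),2))
E
python3 -c "
from h import *
plan((.50,.07,.28),90)"
```

```text
d [ 493.2 -467.   -48.6] w [ -0.08  -0.07 -69.73]
```

carry_out(commands=[{"dz": -49},{"dx": 493,"dy": -467,"dz": -49,"wz": -69.7},{"dx": 493,"dy": -467,"dz": -49,"wz": -69.7},{"dx": 493,"dy": -467,"dz": -49,"wz": -69.7},{"dx": 493,"dy": -467,"dz": -49,"wz": -69.7},{"dx": 493,"dy": -467,"dz": -49,"wz": -69.7},{"dx": 493,"dy": -467,"dz": -49,"wz": -69.7},{"dx": 493,"dy": -467,"dz": -49,"wz": -69.7},{"dx": 493,"dy": -467,"dz": -49,"wz": -69.7},{"dx": 493,"dy": -467,"dz": -49,"wz": -69.7},{"dx": 493,"dy": -467,"dz": -49,"wz": -69.7},{"dx": 493,"dy": -467,"dz": -49,"wz": -69.7},{"dx": 493,"dy": -467,"dz": -49,"wz": -69.7},{"dx": 493,"dy": -467,"dz": -49,"wz": -69.7},{"dx": 493,"dy": -467,"dz": -49,"wz": -69.7},{"dx": 493,"dy": -467,"dz": -49,"wz": -69.7}])

```text
schema error: expected keys dx, dy, dz, wx, wy, wz
```

```bash
python3 - <<'E'
from h import *
s=sensors.observe();print(s["time_s"],s["eef_pos"],s["joints"],s["force"])
i=viewer.camera_info("wrist");a=viewer.capture("wrist");cv2.imwrite("pics/w1.png",a)
import pickle;pickle.dump(i,open("w1.pkl","wb"))
plan((.50,.07,.28),90)
E
```

```text
0.1 [ 0.19908972 -0.53892636  0.23052303] [-1.33801952e+00  2.76532604e-01  1.50601332e+00  1.36689227e-06
  1.36070553e+00 -1.21005798e-01] [-0.55392024 -0.7531755   0.05710166]
d [ 493.2 -467.1  -48.6] w [-6.000e-02 -6.000e-02 -6.973e+01]
```

View pics/w1.png

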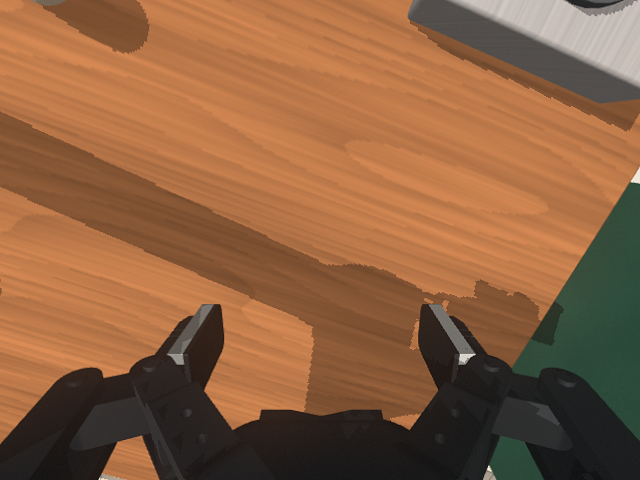

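The call was refused because every row needs all six keys, so the arm hasn't moved and the wrist picture shows only bare counter. It does show that the camera sits on the tool's +x side. I'll repeat the move with full rows.

carry_out(commands=[{"dx": 0,"dy": 0,"dz": -49,"wx": 0,"wy": 0,"wz": 0},{"dx": 493,"dy": -467,"dz": -49,"wx": 0,"wy": 0,"wz": -69.7},{"dx": 493,"dy": -467,"dz": -49,"wx": 0,"wy": 0,"wz": -69.7},{"dx": 493,"dy": -467,"dz": -49,"wx": 0,"wy": 0,"wz": -69.7},{"dx": 493,"dy": -467,"dz": -49,"wx": 0,"wy": 0,"wz": -69.7},{"dx": 493,"dy": -467,"dz": -49,"wx": 0,"wy": 0,"wz": -69.7},{"dx": 493,"dy": -467,"dz": -49,"wx": 0,"wy": 0,"wz": -69.7},{"dx": 493,"dy": -467,"dz": -49,"wx": 0,"wy": 0,"wz": -69.7},{"dx": 493,"dy": -467,"dz": -49,"wx": 0,"wy": 0,"wz": -69.7},{"dx": 493,"dy": -467,"dz": -49,"wx": 0,"wy": 0,"wz": -69.7},{"dx": 493,"dy": -467,"dz": -49,"wx": 0,"wy": 0,"wz": -69.7},{"dx": 493,"dy": -467,"dz": -49,"wx": 0,"wy": 0,"wz": -69.7},{"dx": 493,"dy": -467,"dz": -49,"wx": 0,"wy": 0,"wz": -69.7},{"dx": 493,"dy": -467,"dz": -49,"wx": 0,"wy": 0,"wz": -69.7},{"dx": 493,"dy": -467,"dz": -49,"wx": 0,"wy": 0,"wz": -69.7},{"dx": 493,"dy": -467,"dz": -49,"wx": 0,"wy": 0,"wz": -69.7}])

```text
time_s: 2.15
eef_pos: [0.4995, 0.0683, 0.2804]
tool_rot: [0.708, 0.706, -0.0, 0.0]
force: [-0.4, -0.1, -0.3]
opening: 1.0
finger_force: 0.0
```

```bash
python3 - <<'E'
from h import *
s=sensors.observe();print(s["time_s"],s["eef_pos"],s["joints"],s["force"])
i=viewer.camera_info("wrist");a=viewer.capture("wrist");cv2.imwrite("pics/w2.png",a)
import pickle;pickle.dump(i,open("w2.pkl","wb"))
plan((.50,.07,.28),90)
E
```

```text
2.15 [0.49948278 0.0683009  0.28044923] [-1.99775787e-03  1.43044817e-01  1.55931412e+00 -2.80585175e-04
  1.43912546e+00  5.50508367e-04] [-0.38040008 -0.10648927 -0.32364483]
d [1.6 0.4 0.5] w [ 0.02  0.01 -0.13]
```

View pics/w2.png

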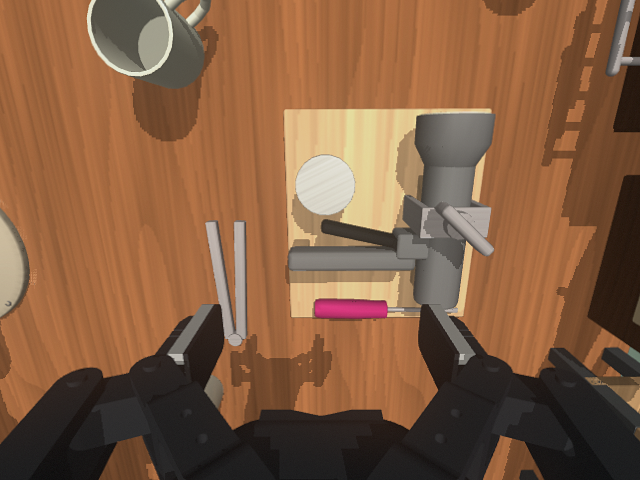

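The wrist view shows the tin lid at (325,184), the nut wings from (440,206) to (490,252), the trigger from (325,227) to (397,243), and plate corners at (285,109), (491,109) and (291,317).

```bash
python3 - <<'E'
from h import *
import pickle
np.set_printoptions(precision=4,suppress=True)
i=pickle.load(open("w2.pkl","rb"))
a=cv2.imread("pics/w2.png")
hsv=cv2.cvtColor(a,cv2.COLOR_BGR2HSV)
m=((hsv[...,1]<45)&(hsv[...,2]>150)).astype(np.uint8)*255; m[:,:280]=0;m[:,370:]=0;m[:140]=0;m[230:]=0
c=max(cv2.findContours(m,0,1)[0],key=cv2.contourArea);e=cv2.fitEllipse(c);print(e)
print("tin",cast(i,[e[0]],.066))
print("plate",cast(i,[(285,109),(491,109),(291,317)],.01))
print("nut",cast(i,[(441,206),(490,252)],.124))
print("trig tip",cast(i,[(324,221)],.068),"grip",cast(i,[(290,248),(290,271),(395,250),(395,271)],.07))
n=Ro
E
```

```text
((324.8341979980469, 184.57278442382812), (58.5050048828125, 59.35098648071289), 3.1671793460845947)
tin [[0.5038 0.0967 0.066 ]]
plate [[ 0.4591  0.1747  0.01  ]
 [ 0.6936  0.1742  0.01  ]
 [ 0.458  -0.0919  0.01  ]]
nut [[0.607  0.0854 0.124 ]
 [0.6574 0.0417 0.124 ]]
trig tip [[0.5029 0.058  0.068 ]] grip [[0.4655 0.0282 0.07  ]
 [0.4647 0.001  0.07  ]
 [0.5809 0.0255 0.07  ]
 [0.5825 0.0006 0.07  ]]
```

carry_out(commands=[{"dx": 26,"dy": 4,"dz": 0,"wx": 0,"wy": 0,"wz": 0},{"dx": 26,"dy": 4,"dz": 60,"wx": 0,"wy": 0,"wz": 0},{"dx": 26,"dy": 4,"dz": 120,"wx": 0,"wy": 0,"wz": 0},{"dx": 26,"dy": 4,"dz": 160,"wx": 0,"wy": 0,"wz": 0},{"dx": 26,"dy": 4,"dz": 190,"wx": 0,"wy": 0,"wz": 0},{"dx": 26,"dy": 4,"dz": 215,"wx": 0,"wy": 0,"wz": 0},{"dx": 26,"dy": 4,"dz": 235,"wx": 0,"wy": 0,"wz": 0},{"dx": 26,"dy": 4,"dz": 250,"wx": 0,"wy": 0,"wz": 0},{"dx": 26,"dy": 4,"dz": 250,"wx": 0,"wy": 0,"wz": 0},{"dx": 26,"dy": 4,"dz": 250,"wx": 0,"wy": 0,"wz": 0}])

```text
time_s: 3.45
eef_pos: [0.5046, 0.0953, 0.0309]
tool_rot: [0.707, 0.707, 0.0, 0.001]
force: [-0.1, -0.5, -0.2]
opening: 0.999
finger_force: 0.0
```

carry_out(commands=[{"dx": 0,"dy": 0,"dz": 0,"wx": 0,"wy": 0,"wz": 0},{"dx": 0,"dy": 0,"dz": 0,"wx": 0,"wy": 0,"wz": 0},{"dx": 0,"dy": 0,"dz": 0,"wx": 0,"wy": 0,"wz": 0},{"dx": 0,"dy": 0,"dz": 0,"wx": 0,"wy": 0,"wz": 0},{"dx": 0,"dy": 0,"dz": 0,"wx": 0,"wy": 0,"wz": 0},{"dx": 0,"dy": 0,"dz": 0,"wx": 0,"wy": 0,"wz": 0}], claw=-0.2, newtons=30)

```text
time_s: 4.2
eef_pos: [0.5044, 0.0955, 0.0313]
tool_rot: [0.707, 0.707, 0.001, 0.001]
force: [-1.4, -0.3, 6.4]
opening: 0.74
finger_force: 32.4
```

carry_out(commands=[{"dx": 0,"dy": 0,"dz": -10,"wx": 0,"wy": 0,"wz": 0},{"dx": 0,"dy": 0,"dz": -35,"wx": 0,"wy": 0,"wz": 0},{"dx": 0,"dy": 0,"dz": -70,"wx": 0,"wy": 0,"wz": 0},{"dx": 20,"dy": 0,"dz": -110,"wx": 0,"wy": 0,"wz": 0},{"dx": 60,"dy": 10,"dz": -150,"wx": 0,"wy": 0,"wz": 0},{"dx": 100,"dy": 20,"dz": -170,"wx": 0,"wy": 0,"wz": 0},{"dx": 115,"dy": 30,"dz": -180,"wx": 0,"wy": 0,"wz": 0},{"dx": 120,"dy": 35,"dz": -180,"wx": 0,"wy": 0,"wz": 0},{"dx": 120,"dy": 35,"dz": -180,"wx": 0,"wy": 0,"wz": 0},{"dx": 120,"dy": 35,"dz": -180,"wx": 0,"wy": 0,"wz": 0}])

```text
time_s: 5.45
eef_pos: [0.538, 0.2144, 0.2093]
tool_rot: [0.708, 0.707, -0.001, -0.0]
force: [-0.8, 0.1, -2.6]
opening: 0.738
finger_force: 34.3
```

```bash
python3 - <<'E'
from h import *
import pickle
s=sensors.observe();print(s["time_s"],s["eef_pos"],s["joints"],s["force"],s["moment"],s["opening"],s["finger_force"])
i=viewer.camera_info("wrist");a=viewer.capture("wrist");cv2.imwrite("pics/w3.png",a)
pickle.dump(i,open("w3.pkl","wb"))
E
```

```text
5.45 [0.53798309 0.21442617 0.20925257] [ 2.59446993e-01  2.96517249e-01  1.53081245e+00 -4.75312570e-04
  1.31700422e+00  2.60831120e-01] [-0.81604674  0.12136759 -2.55876136] [ 0.01306088  0.00171524 -0.03171222] 0.7379706775748491 34.2753142118454
```

View pics/w3.png

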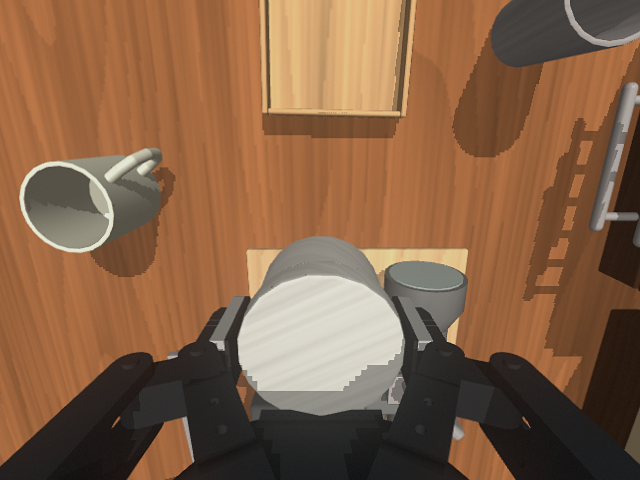

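The tin is held upright at (320,345). The tray's near rim runs from (262,112) to (406,117).

```bash
python3 - <<'E'
from h import *
import pickle
i=pickle.load(open("w3.pkl","rb"))
print(cast(i,[(262,113),(406,118),(261,0),(416,0)],.028))
print(cast(viewer.camera_info("scene"),[(418,219),(470,193),(491,233),(439,250)],.028))
print(cast(i,[(247,249),(467,249)],.01))
E
```

```text
[[0.48503002 0.31104825 0.028     ]
 [0.61394519 0.30659118 0.028     ]
 [0.48882317 0.39778339 0.028     ]
 [0.61556828 0.39747827 0.028     ]]
[[0.52748166 0.29250528 0.028     ]
 [0.50293457 0.44223652 0.028     ]
 [0.62278349 0.42989402 0.028     ]
 [0.62150687 0.29821759 0.028     ]]
[[0.45870841 0.17668908 0.01      ]
 [0.69275811 0.17641578 0.01      ]]
```

carry_out(commands=[{"dx": 40,"dy": 3,"dz": 0,"wx": 0,"wy": 0,"wz": 0},{"dx": 90,"dy": 6,"dz": 0,"wx": 0,"wy": 0,"wz": 0},{"dx": 130,"dy": 8,"dz": 10,"wx": 0,"wy": 0,"wz": 0},{"dx": 150,"dy": 10,"dz": 40,"wx": 0,"wy": 0,"wz": 0},{"dx": 156,"dy": 10,"dz": 80,"wx": 0,"wy": 0,"wz": 0},{"dx": 156,"dy": 10,"dz": 115,"wx": 0,"wy": 0,"wz": 0},{"dx": 156,"dy": 10,"dz": 140,"wx": 0,"wy": 0,"wz": 0},{"dx": 156,"dy": 10,"dz": 158,"wx": 0,"wy": 0,"wz": 0},{"dx": 156,"dy": 10,"dz": 168,"wx": 0,"wy": 0,"wz": 0},{"dx": 156,"dy": 10,"dz": 173,"wx": 0,"wy": 0,"wz": 0},{"dx": 156,"dy": 10,"dz": 175,"wx": 0,"wy": 0,"wz": 0},{"dx": 156,"dy": 10,"dz": 177,"wx": 0,"wy": 0,"wz": 0},{"dx": 156,"dy": 10,"dz": 178,"wx": 0,"wy": 0,"wz": 0},{"dx": 156,"dy": 10,"dz": 178,"wx": 0,"wy": 0,"wz": 0},{"dx": 156,"dy": 10,"dz": 178,"wx": 0,"wy": 0,"wz": 0}])

```text
time_s: 7.38
eef_pos: [0.5491, 0.3715, 0.0324]
tool_rot: [0.707, 0.707, 0.0, 0.0]
force: [-0.0, -0.2, -3.0]
opening: 0.734
finger_force: 34.2
```

carry_out(commands=[{"dx": 0,"dy": 0,"dz": 1,"wx": 0,"wy": 0,"wz": 0},{"dx": 0,"dy": 0,"dz": 2,"wx": 0,"wy": 0,"wz": 0},{"dx": 0,"dy": 0,"dz": 3,"wx": 0,"wy": 0,"wz": 0},{"dx": 0,"dy": 0,"dz": 4,"wx": 0,"wy": 0,"wz": 0},{"dx": 0,"dy": 0,"dz": 5,"wx": 0,"wy": 0,"wz": 0},{"dx": 0,"dy": 0,"dz": 5,"wx": 0,"wy": 0,"wz": 0}])

```text
time_s: 8.12
eef_pos: [0.549, 0.3714, 0.0271]
tool_rot: [0.707, 0.707, -0.0, 0.0]
force: [-0.8, 0.3, -3.1]
opening: 0.74
finger_force: 34.2
```

carry_out(commands=[{"dx": 0,"dy": 0,"dz": 0.5,"wx": 0,"wy": 0,"wz": 0},{"dx": 0,"dy": 0,"dz": 1,"wx": 0,"wy": 0,"wz": 0},{"dx": 0,"dy": 0,"dz": 1,"wx": 0,"wy": 0,"wz": 0}])

```text
time_s: 8.5
eef_pos: [0.5491, 0.3714, 0.0265]
tool_rot: [0.707, 0.707, 0.0, 0.0]
force: [0.1, 0.7, -1.4]
opening: 0.736
finger_force: 34.3
```

carry_out(commands=[{"dx": 0,"dy": 0,"dz": 0.5,"wx": 0,"wy": 0,"wz": 0},{"dx": 0,"dy": 0,"dz": 1,"wx": 0,"wy": 0,"wz": 0},{"dx": 0,"dy": 0,"dz": 1,"wx": 0,"wy": 0,"wz": 0}])

```text
time_s: 8.88
eef_pos: [0.5491, 0.3715, 0.0264]
tool_rot: [0.707, 0.707, 0.0, 0.0]
force: [-1.8, -0.9, 3.8]
opening: 0.735
finger_force: 34.9
```

Contact with the tray floor. I'll release and lift straight up.

carry_out(commands=[{"dx": 0,"dy": 0,"dz": 0,"wx": 0,"wy": 0,"wz": 0},{"dx": 0,"dy": 0,"dz": 0,"wx": 0,"wy": 0,"wz": 0},{"dx": 0,"dy": 0,"dz": 0,"wx": 0,"wy": 0,"wz": 0},{"dx": 0,"dy": 0,"dz": 0,"wx": 0,"wy": 0,"wz": 0},{"dx": 0,"dy": 0,"dz": -10,"wx": 0,"wy": 0,"wz": 0},{"dx": 0,"dy": 0,"dz": -35,"wx": 0,"wy": 0,"wz": 0},{"dx": 0,"dy": 0,"dz": -80,"wx": 0,"wy": 0,"wz": 0},{"dx": 0,"dy": 0,"dz": -140,"wx": 0,"wy": 0,"wz": 0},{"dx": 0,"dy": 0,"dz": -200,"wx": 0,"wy": 0,"wz": 0},{"dx": 0,"dy": 0,"dz": -225,"wx": 0,"wy": 0,"wz": 0},{"dx": 0,"dy": 0,"dz": -225,"wx": 0,"wy": 0,"wz": 0}], claw=0.9)

```text
time_s: 10.25
eef_pos: [0.5501, 0.372, 0.2537]
tool_rot: [0.707, 0.707, 0.003, 0.001]
force: [-0.3, 0.8, -1.0]
opening: 0.945
finger_force: 0.0
```

```bash
python3 - <<'E'
from h import *
i=viewer.camera_info("scene");a=viewer.capture("scene");t=viewer.capture("top");w=viewer.capture("wrist")
f=lambda x:cv2.resize(x,(400,300),interpolation=cv2.INTER_AREA)
o=np.vstack([np.hstack([cv2.resize(a[140:290,380:580],(400,300)),f(w)]),np.hstack([cv2.resize(t[150:270,120:280],(400,300)),f(a)])])
cv2.imwrite("pics/placed.png",o)
# origin est (0.583,0.041): nut at (0.633,0.061); hover for wings
plan((.633,.062,.25),141)
E
```

```text
d [-308.9   85.    -1.3] w [-2.000e-01  2.000e-02 -5.103e+01]
```

View pics/placed.png

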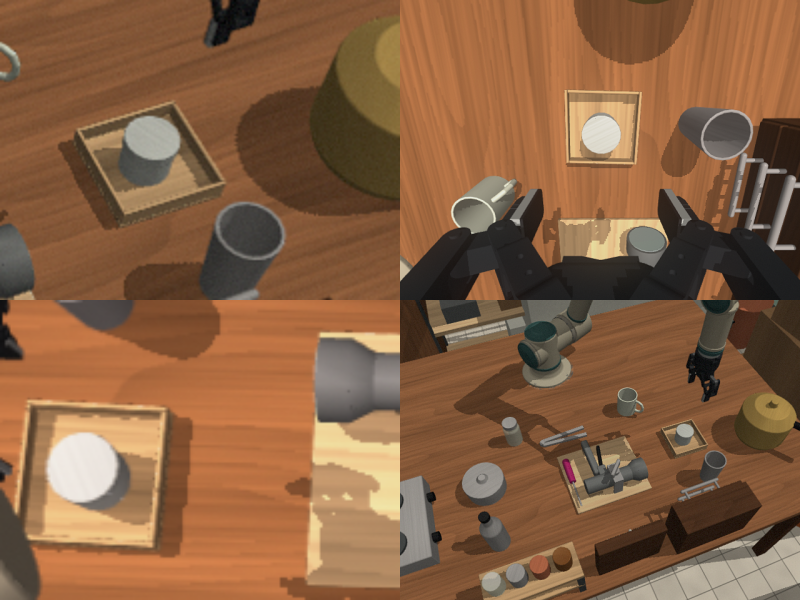

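The tin stands flat in the tray (lid at (600,133) in the wrist pane). Next I'll look at the nut from close by.

```bash
python3 -c "
from h import *
plan((.70,.005,.25),140)"
```

```text
d [-365.9  152.1   -1.4] w [-2.000e-01  2.000e-02 -5.003e+01]
```

carry_out(commands=[{"dx": -366,"dy": 152,"dz": 0,"wx": 0,"wy": 0,"wz": -50},{"dx": -366,"dy": 152,"dz": 0,"wx": 0,"wy": 0,"wz": -50},{"dx": -366,"dy": 152,"dz": 0,"wx": 0,"wy": 0,"wz": -50},{"dx": -366,"dy": 152,"dz": 0,"wx": 0,"wy": 0,"wz": -50},{"dx": -366,"dy": 152,"dz": 0,"wx": 0,"wy": 0,"wz": -50},{"dx": -366,"dy": 152,"dz": 0,"wx": 0,"wy": 0,"wz": -50},{"dx": -366,"dy": 152,"dz": 0,"wx": 0,"wy": 0,"wz": -50},{"dx": -366,"dy": 152,"dz": 0,"wx": 0,"wy": 0,"wz": -50},{"dx": -366,"dy": 152,"dz": 0,"wx": 0,"wy": 0,"wz": -50},{"dx": -366,"dy": 152,"dz": 0,"wx": 0,"wy": 0,"wz": -50}])

```text
time_s: 11.65
eef_pos: [0.7002, 0.0074, 0.2503]
tool_rot: [0.341, 0.94, 0.0, -0.0]
force: [0.2, 0.3, 0.6]
opening: 0.951
finger_force: 0.0
```

```bash
python3 - <<'E'
from h import *
import pickle
s=sensors.observe();print(s["time_s"],s["eef_pos"],s["joints"])
i=viewer.camera_info("wrist");a=viewer.capture("wrist");cv2.imwrite("pics/w4.png",a)
pickle.dump(i,open("w4.pkl","wb"))
E
```

```text
11.65 [0.70021864 0.00737291 0.25028913] [-8.90425930e-02  4.61420311e-01  1.17013313e+00  5.78904999e-04
  1.51064775e+00 -9.63454840e-01]
```

View pics/w4.png

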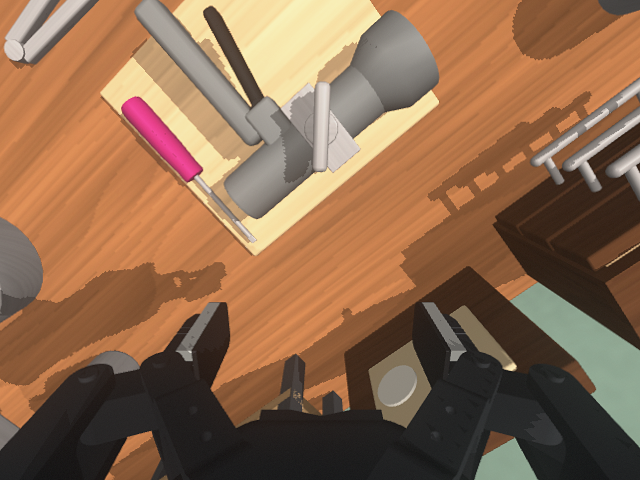

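The nut wings' top face runs from (323,83) to (320,164), almost in line with the tool's x axis.

```bash
python3 - <<'E'
from h import *
import pickle
np.set_printoptions(precision=4,suppress=True)
i=pickle.load(open("w4.pkl","rb"));a=cv2.imread("pics/w4.png")
g=cv2.cvtColor(a,cv2.COLOR_BGR2GRAY)
print(g[123,305:340],g[75:95,323],g[155:176,320])
p=cast(i,[(323,83),(320,164)],.124);print(p,p.mean(0),np.degrees(np.arctan2(*(p[0]-p[1])[[1,0]])),np.linalg.norm(p[0]-p[1]))
plan((*p.mean(0)[:2],.20),140)
E
```

```text
[135 148 150 148 148 148 149 150 129 129 150 167 185 204 209 210 212 217
 220 217 211 202 196 153 175 207 210 211 210 209 217 224 182 209 219] [166 164 163 162 164 171 163 184 206 210 216 220 221 221 222 221 221 221
 221 221] [208 207 207 206 207 207 206 205 206 206 206 205 207 195 176 152 104 195
 228 228 228]
[[0.6138 0.0817 0.124 ]
 [0.6563 0.0432 0.124 ]] [0.6351 0.0625 0.124 ] 137.84910234767554 0.05734756608749676
d [85.5  0.5 50.5] w [ 0.01 -0.02  0.1 ]
```

carry_out(commands=[{"dx": 50,"dy": 1,"dz": 0,"wx": 0,"wy": 0,"wz": 1},{"dx": 87,"dy": 1,"dz": 20,"wx": 0,"wy": 0,"wz": 1},{"dx": 87,"dy": 1,"dz": 70,"wx": 0,"wy": 0,"wz": 1},{"dx": 87,"dy": 1,"dz": 110,"wx": 0,"wy": 0,"wz": 1},{"dx": 87,"dy": 1,"dz": 135,"wx": 0,"wy": 0,"wz": 1},{"dx": 87,"dy": 1,"dz": 148,"wx": 0,"wy": 0,"wz": 1},{"dx": 87,"dy": 1,"dz": 153,"wx": 0,"wy": 0,"wz": 1},{"dx": 87,"dy": 1,"dz": 153,"wx": 0,"wy": 0,"wz": 1},{"dx": 87,"dy": 1,"dz": 153,"wx": 0,"wy": 0,"wz": 1}])

```text
time_s: 12.82
eef_pos: [0.6357, 0.0621, 0.0985]
tool_rot: [0.35, 0.937, 0.0, 0.001]
force: [0.8, -0.9, -0.2]
opening: 0.947
finger_force: 0.0
```

carry_out(commands=[{"dx": 0,"dy": 0,"dz": 0,"wx": 0,"wy": 0,"wz": 0},{"dx": 0,"dy": 0,"dz": 0,"wx": 0,"wy": 0,"wz": 0},{"dx": 0,"dy": 0,"dz": 0,"wx": 0,"wy": 0,"wz": 0},{"dx": 0,"dy": 0,"dz": 0,"wx": 0,"wy": 0,"wz": 0},{"dx": 0,"dy": 0,"dz": 0,"wx": 0,"wy": 0,"wz": 0},{"dx": 0,"dy": 0,"dz": 0,"wx": 0,"wy": 0,"wz": 0},{"dx": 0,"dy": 0,"dz": 0,"wx": 0,"wy": 0,"wz": 0}], claw=-0.9, newtons=25)

```text
time_s: 13.7
eef_pos: [0.635, 0.0621, 0.0976]
tool_rot: [0.35, 0.937, 0.0, 0.0]
force: [-0.6, 0.5, 4.2]
opening: 0.305
finger_force: 24.6
```

The opening of 0.305 (about 26 mm) is too wide for 12 mm wings, so the tips probably hold the nut's hub. I'll reopen, go 7 mm higher and close again.

carry_out(commands=[{"dx": 0,"dy": 0,"dz": 0,"wx": 0,"wy": 0,"wz": 0},{"dx": 0,"dy": 0,"dz": 0,"wx": 0,"wy": 0,"wz": 0},{"dx": 0,"dy": 0,"dz": -7,"wx": 0,"wy": 0,"wz": 0},{"dx": 0,"dy": 0,"dz": -7,"wx": 0,"wy": 0,"wz": 0}], claw=0.2)

```text
time_s: 14.2
eef_pos: [0.6355, 0.0621, 0.105]
tool_rot: [0.35, 0.937, 0.0, 0.001]
force: [-0.2, -0.0, 0.0]
opening: 0.598
finger_force: 0.0
```

carry_out(commands=[{"dx": 0,"dy": 0,"dz": 0,"wx": 0,"wy": 0,"wz": 0},{"dx": 0,"dy": 0,"dz": 0,"wx": 0,"wy": 0,"wz": 0},{"dx": 0,"dy": 0,"dz": 0,"wx": 0,"wy": 0,"wz": 0},{"dx": 0,"dy": 0,"dz": 0,"wx": 0,"wy": 0,"wz": 0},{"dx": 0,"dy": 0,"dz": 0,"wx": 0,"wy": 0,"wz": 0},{"dx": 0,"dy": 0,"dz": 0,"wx": 0,"wy": 0,"wz": 0}], claw=-0.9)

```text
time_s: 14.95
eef_pos: [0.635, 0.0621, 0.1045]
tool_rot: [0.35, 0.937, 0.0, 0.0]
force: [-0.1, 0.2, 2.6]
opening: 0.13
finger_force: 30.3
```

Now it holds the wings (0.13, about 11–12 mm), and side forces are low. Turning clockwise.

carry_out(commands=[{"dx": 0,"dy": 0,"dz": 0,"wx": 0,"wy": 0,"wz": 3},{"dx": 0,"dy": 0,"dz": 0,"wx": 0,"wy": 0,"wz": 8},{"dx": 0,"dy": 0,"dz": 0,"wx": 0,"wy": 0,"wz": 14},{"dx": 0,"dy": 0,"dz": 0,"wx": 0,"wy": 0,"wz": 20},{"dx": 0,"dy": 0,"dz": 0,"wx": 0,"wy": 0,"wz": 26},{"dx": 0,"dy": 0,"dz": 0,"wx": 0,"wy": 0,"wz": 32},{"dx": 0,"dy": 0,"dz": 0,"wx": 0,"wy": 0,"wz": 38},{"dx": 0,"dy": 0,"dz": 0,"wx": 0,"wy": 0,"wz": 44},{"dx": 0,"dy": 0,"dz": 0,"wx": 0,"wy": 0,"wz": 48},{"dx": 0,"dy": 0,"dz": 0,"wx": 0,"wy": 0,"wz": 50},{"dx": 0,"dy": 0,"dz": 0,"wx": 0,"wy": 0,"wz": 50}], newtons=50)

```text
time_s: 16.32
eef_pos: [0.6366, 0.0628, 0.1046]
tool_rot: [0.713, 0.701, 0.002, 0.001]
force: [4.1, 2.8, 0.9]
opening: 0.13
finger_force: 53.0
```

carry_out(commands=[{"dx": 0,"dy": 0,"dz": 0,"wx": 0,"wy": 0,"wz": 5},{"dx": 0,"dy": 0,"dz": 0,"wx": 0,"wy": 0,"wz": 11},{"dx": 0,"dy": 0,"dz": 0,"wx": 0,"wy": 0,"wz": 17},{"dx": 0,"dy": 0,"dz": 0,"wx": 0,"wy": 0,"wz": 23},{"dx": 0,"dy": 0,"dz": 0,"wx": 0,"wy": 0,"wz": 29},{"dx": 0,"dy": 0,"dz": 0,"wx": 0,"wy": 0,"wz": 34},{"dx": 0,"dy": 0,"dz": 0,"wx": 0,"wy": 0,"wz": 38},{"dx": 0,"dy": 0,"dz": 0,"wx": 0,"wy": 0,"wz": 40},{"dx": 0,"dy": 0,"dz": 0,"wx": 0,"wy": 0,"wz": 40}])

```text
time_s: 17.45
eef_pos: [0.6379, 0.0623, 0.1046]
tool_rot: [0.91, 0.414, 0.003, 0.001]
force: [7.9, 2.1, -1.1]
opening: 0.124
finger_force: 52.7
```

```bash
python3 -c "
from h import *
s=sensors.observe();print(s['joints'],s['force'],s['moment'],Ro.from_quat(s['tool_rot']).as_matrix()[:,0],s['finger_force'])"
```

```text
[-1.14615823e-02  4.58287702e-01  1.54815942e+00  6.17338714e-04
  1.12888013e+00  7.04510150e-01] [ 7.90035409  2.11001002 -1.14585846] [ 0.27740457 -1.03632198 -0.05751765] [0.65653464 0.75428254 0.00448421] 52.72038579557602
```

carry_out(commands=[{"dx": 0,"dy": 0,"dz": 0,"wx": 0,"wy": 0,"wz": 2},{"dx": 0,"dy": 0,"dz": 0,"wx": 0,"wy": 0,"wz": 4},{"dx": 0,"dy": 0,"dz": 0,"wx": 0,"wy": 0,"wz": 4},{"dx": 0,"dy": 0,"dz": 0,"wx": 0,"wy": 0,"wz": 4}])

```text
time_s: 17.95
eef_pos: [0.6381, 0.0622, 0.1046]
tool_rot: [0.924, 0.382, 0.003, 0.001]
force: [7.5, 2.4, -1.5]
opening: 0.123
finger_force: 52.7
```

```bash
python3 -c "
from h import *
s=sensors.observe();print(s['joints'],s['force'],s['moment'],Ro.from_quat(s['tool_rot']).as_matrix()[:,0],s['finger_force'])"
```

```text
[-1.15385217e-02  4.58317199e-01  1.54801139e+00  4.70390702e-04
  1.12869335e+00  7.74166620e-01] [ 7.47432309  2.37413631 -1.51921107] [ 0.25727819 -1.03758597 -0.07634258] [0.70744897 0.70674745 0.00489859] 52.69799515431259
```

carry_out(commands=[{"dx": 0,"dy": 0,"dz": 0,"wx": 0,"wy": 0,"wz": 2},{"dx": 0,"dy": 0,"dz": 0,"wx": 0,"wy": 0,"wz": 4},{"dx": 0,"dy": 0,"dz": 0,"wx": 0,"wy": 0,"wz": 4},{"dx": 0,"dy": 0,"dz": 0,"wx": 0,"wy": 0,"wz": 4}])

```text
time_s: 18.45
eef_pos: [0.6381, 0.0621, 0.1046]
tool_rot: [0.936, 0.351, 0.003, 0.001]
force: [7.7, 0.9, -1.9]
opening: 0.129
finger_force: 53.5
```

```bash
python3 -c "
from h import *
s=sensors.observe();print(s['joints'][5],s['force'],s['moment'],Ro.from_quat(s['tool_rot']).as_matrix()[:,0],s['finger_force'])"
```

```text
0.8416269936131198 [ 7.66105882  0.93804254 -1.92040031] [ 0.29377827 -1.09724398  0.86140523] [0.75300092 0.65800207 0.00478428] 53.480276626796694
```

carry_out(commands=[{"dx": 0,"dy": 0,"dz": 0,"wx": 0,"wy": 0,"wz": 1},{"dx": 0,"dy": 0,"dz": 0,"wx": 0,"wy": 0,"wz": 2},{"dx": 0,"dy": 0,"dz": 0,"wx": 0,"wy": 0,"wz": 2},{"dx": 0,"dy": 0,"dz": 0,"wx": 0,"wy": 0,"wz": 2}])

```text
time_s: 18.95
eef_pos: [0.6381, 0.0621, 0.1046]
tool_rot: [0.942, 0.336, 0.003, 0.002]
force: [6.9, 1.8, -1.0]
opening: 0.123
finger_force: 61.5
```

```bash
python3 -c "
from h import *
s=sensors.observe();print(s['joints'][5],s['force'],s['moment'],Ro.from_quat(s['tool_rot']).as_matrix()[:,0],s['finger_force'])"
```

```text
0.8750780707671656 [ 6.93122608  1.81216414 -0.95256769] [ 0.33213223 -1.10188152  1.34959217] [0.7743062  0.63279396 0.00465847] 61.52562214701902
```

The moment rose from 0.08 to 0.86 and then 1.35 N·m at the expected angle of about 137°, so the nut is against its stop. I'll release and go up.

carry_out(commands=[{"dx": 0,"dy": 0,"dz": 0,"wx": 0,"wy": 0,"wz": 0},{"dx": 0,"dy": 0,"dz": 0,"wx": 0,"wy": 0,"wz": 0},{"dx": 0,"dy": 0,"dz": 0,"wx": 0,"wy": 0,"wz": 0},{"dx": 0,"dy": 0,"dz": -15,"wx": 0,"wy": 0,"wz": 0},{"dx": 0,"dy": 0,"dz": -50,"wx": 0,"wy": 0,"wz": 0},{"dx": 0,"dy": 0,"dz": -100,"wx": 0,"wy": 0,"wz": 0},{"dx": 0,"dy": 0,"dz": -125,"wx": 0,"wy": 0,"wz": 0},{"dx": 0,"dy": 0,"dz": -125,"wx": 0,"wy": 0,"wz": 0},{"dx": 0,"dy": 0,"dz": -125,"wx": 0,"wy": 0,"wz": 0}], claw=0.5)

```text
time_s: 20.08
eef_pos: [0.6341, 0.062, 0.2285]
tool_rot: [0.943, 0.334, -0.001, -0.0]
force: [0.4, 0.5, -0.8]
opening: 0.75
finger_force: 0.0
```

```bash
python3 - <<'E'
from h import *
import pickle
i=pickle.load(open("w2.pkl","rb"));a=cv2.imread("pics/w2.png")
h=cv2.cvtColor(a,cv2.COLOR_BGR2HSV);m=((h[...,0]>155)&(h[...,0]<175)&(h[...,1]>150)).astype(np.uint8)
x,y,w,hh=cv2.boundingRect(m);print(x,y,w,hh)
print(cast(i,[(x,y),(x+w,y),(x,y+hh)],.025)[:,:2])
s=sensors.observe();print(s["joints"])
plan((.5165,.026,.20),0)
a=viewer.capture("top");t=viewer.capture("wrist")
cv2.imwrite("pics/nut.png",np.hstack([cv2.resize(a[150:280,235:370],(400,385)),cv2.resize(t,(400,385))]))
E
```

```text
315 299 72 20
[[ 0.49150391 -0.05690792]
 [ 0.58517197 -0.05724153]
 [ 0.49125498 -0.08632637]]
[-1.15421374e-02  3.72205050e-01  1.36771438e+00 -1.08622757e-04
  1.40339961e+00  8.79104292e-01]
d [-114.   -45.9   28.7] w [-3.000e-02  1.000e-01  3.897e+01]
```

View pics/nut.png

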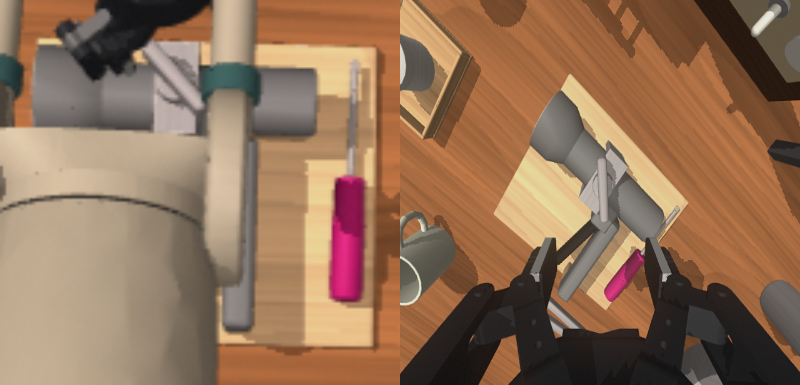

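The wings have turned about as expected and the trigger side is clear. Moving over the grip, fingers along y.

carry_out(commands=[{"dx": -50,"dy": -18,"dz": 0,"wx": 0,"wy": 0,"wz": 10},{"dx": -100,"dy": -36,"dz": 10,"wx": 0,"wy": 0,"wz": 20},{"dx": -118,"dy": -42,"dz": 28,"wx": 0,"wy": 0,"wz": 30},{"dx": -118,"dy": -42,"dz": 28,"wx": 0,"wy": 0,"wz": 39},{"dx": -118,"dy": -42,"dz": 28,"wx": 0,"wy": 0,"wz": 39},{"dx": -118,"dy": -42,"dz": 28,"wx": 0,"wy": 0,"wz": 39},{"dx": -118,"dy": -42,"dz": 28,"wx": 0,"wy": 0,"wz": 39}], claw=1)

```text
time_s: 21.05
eef_pos: [0.517, 0.0206, 0.2011]
tool_rot: [1.0, 0.0, -0.0, 0.0]
force: [0.1, -0.3, 0.7]
opening: 1.0
finger_force: 0.0
```

```bash
python3 - <<'E'
from h import *
plan((.5165,.020,.032),0)
E
```

```text
d [ -0.5   0.6 169.1] w [0.   0.01 0.05]
```

carry_out(commands=[{"dx": 0,"dy": 0.5,"dz": 50,"wx": 0,"wy": 0,"wz": 0},{"dx": 0,"dy": 0.5,"dz": 100,"wx": 0,"wy": 0,"wz": 0},{"dx": 0,"dy": 0.5,"dz": 130,"wx": 0,"wy": 0,"wz": 0},{"dx": 0,"dy": 0.5,"dz": 150,"wx": 0,"wy": 0,"wz": 0},{"dx": 0,"dy": 0.5,"dz": 162,"wx": 0,"wy": 0,"wz": 0},{"dx": 0,"dy": 0.5,"dz": 168,"wx": 0,"wy": 0,"wz": 0},{"dx": 0,"dy": 0.5,"dz": 168,"wx": 0,"wy": 0,"wz": 0},{"dx": 0,"dy": 0.5,"dz": 168,"wx": 0,"wy": 0,"wz": 0}])

```text
time_s: 22.05
eef_pos: [0.5174, 0.02, 0.034]
tool_rot: [1.0, -0.0, 0.001, 0.0]
force: [-0.9, 0.1, -0.4]
opening: 1.0
finger_force: 0.0
```

carry_out(commands=[{"dx": 0,"dy": 0,"dz": 0,"wx": 0,"wy": 0,"wz": 0},{"dx": 0,"dy": 0,"dz": 0,"wx": 0,"wy": 0,"wz": 0},{"dx": 0,"dy": 0,"dz": 0,"wx": 0,"wy": 0,"wz": 0},{"dx": 0,"dy": 0,"dz": 0,"wx": 0,"wy": 0,"wz": 0},{"dx": 0,"dy": 0,"dz": 0,"wx": 0,"wy": 0,"wz": 0},{"dx": 0,"dy": 0,"dz": 0,"wx": 0,"wy": 0,"wz": 0}], claw=-0.6, newtons=30)

```text
time_s: 22.8
eef_pos: [0.5167, 0.017, 0.0347]
tool_rot: [1.0, 0.002, 0.0, 0.003]
force: [-3.8, -9.5, 11.0]
opening: 0.429
finger_force: 32.7
```

The opening of 0.429 corresponds to the 38 mm squeezed width, so the trigger is fully in. Holding about a second, then releasing.

carry_out(commands=[{"dx": 0,"dy": 0,"dz": 0,"wx": 0,"wy": 0,"wz": 0},{"dx": 0,"dy": 0,"dz": 0,"wx": 0,"wy": 0,"wz": 0},{"dx": 0,"dy": 0,"dz": 0,"wx": 0,"wy": 0,"wz": 0},{"dx": 0,"dy": 0,"dz": 0,"wx": 0,"wy": 0,"wz": 0},{"dx": 0,"dy": 0,"dz": 0,"wx": 0,"wy": 0,"wz": 0},{"dx": 0,"dy": 0,"dz": 0,"wx": 0,"wy": 0,"wz": 0},{"dx": 0,"dy": 0,"dz": 0,"wx": 0,"wy": 0,"wz": 0}])

```text
time_s: 23.68
eef_pos: [0.5167, 0.017, 0.0347]
tool_rot: [1.0, 0.002, 0.0, 0.003]
force: [-3.0, -9.3, 10.6]
opening: 0.431
finger_force: 32.7
```

carry_out(commands=[{"dx": 0,"dy": 0,"dz": 0,"wx": 0,"wy": 0,"wz": 0},{"dx": 0,"dy": 0,"dz": 0,"wx": 0,"wy": 0,"wz": 0},{"dx": 0,"dy": 0,"dz": 0,"wx": 0,"wy": 0,"wz": 0},{"dx": 0,"dy": 0,"dz": 0,"wx": 0,"wy": 0,"wz": 0},{"dx": 0,"dy": 0,"dz": 0,"wx": 0,"wy": 0,"wz": 0},{"dx": 0,"dy": 0,"dz": 0,"wx": 0,"wy": 0,"wz": 0}], claw=1)

```text
time_s: 24.42
eef_pos: [0.5167, 0.0199, 0.0333]
tool_rot: [1.0, -0.0, -0.0, 0.0]
force: [-0.7, -0.6, -0.7]
opening: 1.003
finger_force: 0.0
```

carry_out(commands=[{"dx": 0,"dy": 0,"dz": -10,"wx": 0,"wy": 0,"wz": 0},{"dx": 0,"dy": 0,"dz": -40,"wx": 0,"wy": 0,"wz": 0},{"dx": 0,"dy": 0,"dz": -90,"wx": 0,"wy": 0,"wz": 0},{"dx": 0,"dy": 0,"dz": -150,"wx": 0,"wy": 0,"wz": 0},{"dx": 0,"dy": 0,"dz": -200,"wx": 0,"wy": 0,"wz": 0},{"dx": -60,"dy": 0,"dz": -220,"wx": 0,"wy": 0,"wz": -10},{"dx": -120,"dy": 0,"dz": -220,"wx": 0,"wy": 0,"wz": -20},{"dx": -120,"dy": 30,"dz": -220,"wx": 0,"wy": 0,"wz": -20},{"dx": -120,"dy": 30,"dz": -220,"wx": 0,"wy": 0,"wz": -20}])

```text
time_s: 25.55
eef_pos: [0.3963, -0.0108, 0.2544]
tool_rot: [0.985, 0.172, 0.001, 0.001]
force: [0.2, -0.3, 0.9]
opening: 0.993
finger_force: 0.0
```

```bash
python3 - <<'E'
from h import *
print(sensors.observe()["time_s"])
a=viewer.capture("scene");w=viewer.capture("wrist")
cv2.imwrite("pics/end.png",np.hstack([cv2.resize(a[160:360,220:500],(400,286)),cv2.resize(w,(400,286))]))
E
```

```text
25.55
```

View pics/end.png

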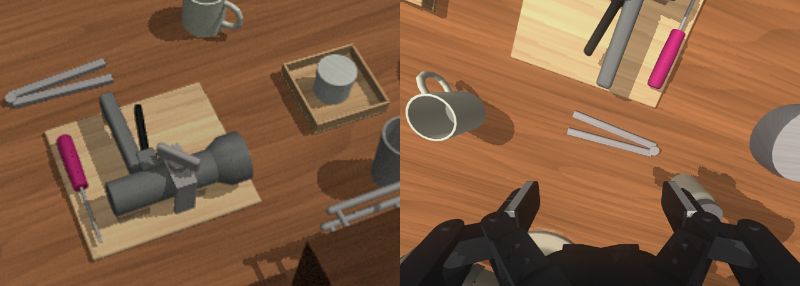

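The final picture shows the tin flat in the tray, the wings turned, the trigger sprung back, the mug, tongs and screwdriver in place, and the gripper clear. Handing in.

```bash
python3 -c "
from bench import ticket
print(ticket.job_done())"
```

```text
the job is handed in; nothing more can be done
None
```

I handed the job in at about 25.6 s of the 72 s allowed; the verdict was not shown. The tin stands flat in the tray, the wing nut was turned clockwise to its stop, and after that the trigger was fully squeezed for about a second and sprang back.

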